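# Show the marked sample bottle to the inspection camera

### The job

Take the flat amber bottle that the upright steel tab on the tray marks (the bottle directly beside the tab), and hold it upright in the air midway between the inspection camera's lens and its light panel, the middle of its glass body at the height of the lens and a broad face square to the lens. Finish while still holding it there, motionless and touching nothing but the gripper; leave the other bottles and everything else where they stand.

Things in the scene. Friction and masses are not known exactly. Their poses are not given: they have to be found in the camera images.
- tray: black fixed tray, 110 (x) x 310 (y) x 35 mm high; origin under its centre, z up. Slots 24 x 38 mm, 25 mm deep (floor 10 mm above the table) at x = -15, y = -117, -39, 39, 117 mm hold bottles 1, 2, 3, 4 upright, axes along the tray's. On its top at x = 38 mm, beside each slot, is a flat steel plug (10 mm dia., 3 mm high) or, once, the tab.
- tab: upright steel tab fixed on the tray's upper face beside one slot, marking that slot's bottle: foot 20 x 34 x 5 mm with an upright fin 4 (x) x 34 (y) mm reaching 30 mm above the tray's face. Origin: centre of its underside. Its y in the tray's frame equals the y of the marked slot; which slot varies.
- bottle1: flat amber glass bottle 1 of four alike, in the slot at tray y = -117 mm. Glass body 22 deep (its x) x 36 wide (its y) x 70 mm high; neck 18 mm dia. up to 76 mm; round white cap 24 mm dia. from 76 to 102 mm above the underside. Origin: centre of the underside, z up; the body's middle is 35 mm above it. The broad faces look along +x and -x. 75 to 140 g.
- bottle2: flat amber glass bottle 2 of four alike, in the slot at tray y = -39 mm. Glass body 22 deep (its x) x 36 wide (its y) x 70 mm high; neck 18 mm dia. up to 76 mm; round white cap 24 mm dia. from 76 to 102 mm above the underside. Origin: centre of the underside, z up; the body's middle is 35 mm above it. The broad faces look along +x and -x. 75 to 140 g.
- bottle3: flat amber glass bottle 3 of four alike, in the slot at tray y = +39 mm. Glass body 22 deep (its x) x 36 wide (its y) x 70 mm high; neck 18 mm dia. up to 76 mm; round white cap 24 mm dia. from 76 to 102 mm above the underside. Origin: centre of the underside, z up; the body's middle is 35 mm above it. The broad faces look along +x and -x. 75 to 140 g.
- bottle4: flat amber glass bottle 4 of four alike, in the slot at tray y = +117 mm. Glass body 22 deep (its x) x 36 wide (its y) x 70 mm high; neck 18 mm dia. up to 76 mm; round white cap 24 mm dia. from 76 to 102 mm above the underside. Origin: centre of the underside, z up; the body's middle is 35 mm above it. The broad faces look along +x and -x. 75 to 140 g.
- station: fixed camera station: base plate 150 x 100 x 12 mm, origin under its centre on the table; its post carries a level beam (280 x 26 x 10 mm) along its x. At the beam's +x end a white camera box, its black lens (38 mm dia.) looking towards -x; at the -x end a square light panel (60 x 60 mm) facing the lens. The beam's height varies from start to start, then stays.
- focus (a point): point in the air on the lens's axis between lens and light panel, above the post: 80 mm from the lens's front, 80 mm from the panel, 140 to 190 mm above the table. x along the lens's axis towards the camera, level; z up. The beam's top is 63 mm below it; camera and panel reach 30 mm above it; open above and on its +y and -y sides.
- spare_cap: bystander: loose white cap, 24 mm dia., 18 mm high, on the table beyond the tray; origin under its centre
- round_vial: bystander: small round amber bottle, 26 mm dia., 50 mm high, on the table beyond the tray; origin under its centre
- spatula: bystander: lab spatula 160 mm long with black handle, lying in front of the tray on the robot's side; origin near its middle
- reagent: bystander: amber reagent bottle, 60 mm dia., 120 mm high, beside the station (its -y side); origin under its centre
- weighing: bystander: white ceramic cylinder, 36 mm dia., 40 mm high, beside the station (its +y side); origin under its centre
- beaker: bystander: clear beaker, 72 mm dia., 90 mm high, beyond the tray; origin under its centre
- jar: bystander: white jar with red cap, 64 mm dia., 85 mm high, beyond the tray, near the far edge; origin under its centre
There are look-alikes about, which are no part of the job. What is shaped like the bottle4 but blue is not meant.

How it is judged:
On the way:
1. the marked bottle is held by the fingers, lifted clear of its slot (((y of tab in the frame of tray between -0.137 and -0.097 m and z of bottle1 in the frame of tray above 0.06 m and contact force between bottle1 and the fingers above 0.5 N) or (y of tab in the frame of tray between -0.059 and -0.019 m and z of bottle2 in the frame of tray above 0.06 m and contact force between bottle2 and the fingers above 0.5 N) or (y of tab in the frame of tray between 0.019 and 0.059 m and z of bottle3 in the frame of tray above 0.06 m and contact force between bottle3 and the fingers above 0.5 N) or (y of tab in the frame of tray between 0.097 and 0.137 m and z of bottle4 in the frame of tray above 0.06 m and contact force between bottle4 and the fingers above 0.5 N))), for 0.2 s.
At the end, for the whole second after the job is handed in: The marked bottle is held by the fingers alone, at rest, its underside's centre within 15 mm, along each focus axis, of the point 35 mm below the focus, upright within 0.15 rad, a broad face square to the lens within 0.17 rad; the other three bottles are within 20 mm of their starts (((y of tab in the frame of tray between -0.137 and -0.097 m and contact force between bottle1 and the fingers above 0.5 N and contact force between bottle1 and station below 0.2 N and contact force between bottle1 and tray below 0.2 N and contact force between bottle1 and bottle2 below 0.2 N and contact force between bottle1 and bottle3 below 0.2 N and contact force between bottle1 and bottle4 below 0.2 N and contact force between bottle1 and reagent below 0.2 N and x of bottle1 in the frame of focus between -0.015 and 0.015 m and y of bottle1 in the frame of focus between -0.015 and 0.015 m and z of bottle1 in the frame of focus between -0.05 and -0.02 m and angle between bottle1's own z axis and vertical below 0.15 rad and angle between the x axis of bottle1 and the x axis of focus, either way round below 0.17 rad and linear speed of bottle1 below 0.02 m/s and angular speed of bottle1 below 0.15 rad/s and distance of each of bottle2, bottle3, bottle4 from where it was at the start of the episode below 0.02 m) or (y of tab in the frame of tray between -0.059 and -0.019 m and contact force between bottle2 and the fingers above 0.5 N and contact force between bottle2 and station below 0.2 N and contact force between bottle2 and tray below 0.2 N and contact force between bottle2 and bottle1 below 0.2 N and contact force between bottle2 and bottle3 below 0.2 N and contact force between bottle2 and bottle4 below 0.2 N and contact force between bottle2 and reagent below 0.2 N and x of bottle2 in the frame of focus between -0.015 and 0.015 m and y of bottle2 in the frame of focus between -0.015 and 0.015 m and z of bottle2 in the frame of focus between -0.05 and -0.02 m and angle between bottle2's own z axis and vertical below 0.15 rad and angle between the x axis of bottle2 and the x axis of focus, either way round below 0.17 rad and linear speed of bottle2 below 0.02 m/s and angular speed of bottle2 below 0.15 rad/s and distance of each of bottle1, bottle3, bottle4 from where it was at the start of the episode below 0.02 m) or (y of tab in the frame of tray between 0.019 and 0.059 m and contact force between bottle3 and the fingers above 0.5 N and contact force between bottle3 and station below 0.2 N and contact force between bottle3 and tray below 0.2 N and contact force between bottle3 and bottle1 below 0.2 N and contact force between bottle3 and bottle2 below 0.2 N and contact force between bottle3 and bottle4 below 0.2 N and contact force between bottle3 and reagent below 0.2 N and x of bottle3 in the frame of focus between -0.015 and 0.015 m and y of bottle3 in the frame of focus between -0.015 and 0.015 m and z of bottle3 in the frame of focus between -0.05 and -0.02 m and angle between bottle3's own z axis and vertical below 0.15 rad and angle between the x axis of bottle3 and the x axis of focus, either way round below 0.17 rad and linear speed of bottle3 below 0.02 m/s and angular speed of bottle3 below 0.15 rad/s and distance of each of bottle1, bottle2, bottle4 from where it was at the start of the episode below 0.02 m) or (y of tab in the frame of tray between 0.097 and 0.137 m and contact force between bottle4 and the fingers above 0.5 N and contact force between bottle4 and station below 0.2 N and contact force between bottle4 and tray below 0.2 N and contact force between bottle4 and bottle1 below 0.2 N and contact force between bottle4 and bottle2 below 0.2 N and contact force between bottle4 and bottle3 below 0.2 N and contact force between bottle4 and reagent below 0.2 N and x of bottle4 in the frame of focus between -0.015 and 0.015 m and y of bottle4 in the frame of focus between -0.015 and 0.015 m and z of bottle4 in the frame of focus between -0.05 and -0.02 m and angle between bottle4's own z axis and vertical below 0.15 rad and angle between the x axis of bottle4 and the x axis of focus, either way round below 0.17 rad and linear speed of bottle4 below 0.02 m/s and angular speed of bottle4 below 0.15 rad/s and distance of each of bottle1, bottle2, bottle3 from where it was at the start of the episode below 0.02 m))); the arm keeps its last pose, push and grip.
It fails at once if a bottle that is not marked is moved by more than 30 mm ((y of tab in the frame of tray between -0.137 and -0.097 m and distance of any of bottle2, bottle3, bottle4 from where it was at the start of the episode above 0.03 m) or (y of tab in the frame of tray between -0.059 and -0.019 m and distance of any of bottle1, bottle3, bottle4 from where it was at the start of the episode above 0.03 m) or (y of tab in the frame of tray between 0.019 and 0.059 m and distance of any of bottle1, bottle2, bottle4 from where it was at the start of the episode above 0.03 m) or (y of tab in the frame of tray between 0.097 and 0.137 m and distance of any of bottle1, bottle2, bottle3 from where it was at the start of the episode above 0.03 m)).
It fails at once if a bystander is moved by more than 30 mm (distance of any of spare_cap, round_vial, spatula, reagent, weighing, beaker, jar from where it was at the start of the episode above 0.03 m).
It also fails if it takes over 42 s, if anything falls off the work surface, if the arm or the gripper's body presses on something with over 40 N, if the wrist force passes 120 N, or if a joint passes its speed limit or range.

### The arm

A 7-joint arm with a two-finger parallel gripper is mounted at the origin on the work surface. World frame = base frame: x ahead of the robot, y to its left, z up, the work surface at z = 0. Lengths are in m, angles in rad, forces in N, time in s.
With the tool pointing down it reaches from about 0.4 to 0.85 m from the base axis. Payload 10.4 kg.
Tool frame: the origin (TCP) lies at the very end of the fingers, on their centre line; the grasp point (between the pads) lies 19 mm behind it; z points along the fingers, x is the direction in which the jaws open and shut, and the axes are right-handed (so a half turn about z gives the same grasp; the last joint's range is limited). The gripper opens to 87 mm and grips with 3 to 60 N. Pads are 19 mm wide; open, the fingers measure 117 mm over their backs; the gripper's body (75 mm by 190 mm) begins 51 mm behind the grasp point.
Start: joints at [1.208, 0.332, -0.065, 1.46, 0.022, 1.35, -0.088], TCP at [0.208, -0.589, 0.196] pointing down, gripper open.
Joint ranges: [-2.6, 2.6], [-0.5, 2.12], [-1.47, 1.34], [0.16, 2.42], [-1.27, 4.41], [0.06, 2.06], [-2.6, 2.6]. Speed limits (rad/s): [2.22, 2.22, 2.79, 2.79, 3.14, 3.14, 3.14].

### API

Orientations are given as a unit quaternion [x, y, z, w].
In Python, from bench import r gives the robot as it stands. The module is installed in compiled form; this text tells all that it offers.
- The arm moves only by the tool carry_out, never from a script. Its argument "commands" is a list that holds one entry, the list of rows, each a list of 7 numbers: the closure in counts, from 0 (fully open) to 255 (shut), then the shift along the tool's x, y, z in units of 25 mm (1.0 is 25 mm), then the turn, a rotation vector about the tool's x, y, z in units of 5 degrees (1.0 is 5 degrees). A call has 1 to 12 rows; each row is the pose to reach, as a shift and turn from the pose measured when the call began, along the tool's axes at that moment; what a row does not reach only later rows make up. A row lasts 1/8 s, in which the tool goes at most 62.5 mm and 10.7 degrees, less where a joint would pass 70% of its speed; a pose out of reach is approached as far as the arm can. A call with a gripper value outside its range is refused whole. The fingers move at their own pace and stop on an object; "grip_force" is the grip in N (left out, the last holds). Time passes only in rows, so rows that repeat a pose let the fingers close. It gives the time, the measured TCP pose, the force and the opening at its end, in the units of the state.
- r.read_state(): the state, without advancing time (a new reading comes with each control period).
- r.camera(name): name is "scene" or "top"; returns the picture (400x640x3 uint8, blue, green, red); there is no depth.
- r.camera_info(name): a dict with "fx", "fy", "cx", "cy" (pixels), "k1" (the pictures are not rectified: a ray, as slopes to the right and down, at radius r is drawn at 1 + k1 r^2 times it, then the intrinsics apply), "origin" and "rotation" of the camera in the world. Camera axes: x right, y down, z forward; pixel columns grow to the right and rows downward; lengths in m; the calibration is good to about 2 mm. A picture is of the moment at which its call begins. camera_info takes no time and is no camera call.
- r.close_job(): hands the job in, once; it reports no verdict.
The state is a dict: "time": time; "joint_positions": joint angles; "joint_vel": joint speeds; "joint_torque": joint torques, N m; "ee_pos": TCP position; "eef_rot": TCP orientation; "ft_force": force on the tool from outside, world axes, zero at the start; "torque": the same for the moment, N m; "width": finger opening in m.
Only numpy, scipy, OpenCV 4.12 (cv2) and the standard library are available. Lean on these libraries where they do the work, as an engineer would, in place of code of your own. Each camera call takes 0.05 s, during which the arm holds its last target.

## Working session

There is one attempt and no reset: what is moved stays moved. The work goes in short steps, Python scripts to look and compute and a tool call to move; the robot and the scene stay as the last step left them, time stands still between calls to the robot, and variables do not carry over. Pictures are saved under pics/ and viewed, and the job is handed in when it is done.

Besides the shell and the picture viewer there is one more tool, called after "Emit:" as name([rows], argument=value, ...), one row to a line, values as JSON. carry_out: Moves the arm, as the interface text tells. Its arguments: {"type":"object","properties":{"commands":{"type":"array"},"grip_force":{"type":"number"}},"required":["commands"]}

```bash
mkdir -p pics; python3 - <<'E'
from bench import r
import cv2
print(r.read_state())
for n in("scene","top"):
    print(n,r.camera_info(n)); cv2.imwrite(f"pics/{n}0.png",r.camera(n))
E
```

```text
{'time': 0.0, 'joint_positions': array([ 1.20835793,  0.33283565, -0.06472856,  1.4609498 ,  0.02161958,
        1.34991024, -0.08852391]), 'joint_vel': array([-2.60323833e-03, -9.52463985e-05,  9.10596197e-04,  2.64881537e-04,
        3.10765308e-04,  2.58809404e-04,  9.85004191e-04]), 'joint_torque': array([ 3.11227759e-04, -6.23258829e+01,  2.48023414e-02, -3.89890087e+01,
       -6.13716734e-02,  3.98757763e-02,  7.75129047e-05]), 'ee_pos': array([ 0.20819222, -0.5888481 ,  0.19567262]), 'eef_rot': array([ 8.16505054e-01, -5.77337858e-01, -5.95539009e-04, -3.74064555e-04]), 'ft_force': array([ 0.08646972, -0.03796614, -0.87910701]), 'torque': array([ 0.00601409,  0.03873701, -0.01468268]), 'width': 0.08668337473601435}
scene {'fx': 506.2103807345591, 'fy': 506.2103807345591, 'cx': 323.0540599606826, 'cy': 198.86067174802034, 'k1': -0.12380275206784054, 'origin': array([1.44714878, 0.40920565, 0.78449968]), 'rotation': array([ 0.46439067,  0.75928686, -0.38643216, -0.24185731])}
top {'fx': 456.2551864226961, 'fy': 456.2551864226961, 'cx': 323.71362258759945, 'cy': 198.28229034571024, 'k1': -0.12004648353875111, 'origin': array([ 0.4296011 , -0.03342094,  1.23038596]), 'rotation': array([-0.69521166,  0.71570346, -0.04246485,  0.05143966])}
```

View pics/scene0.png

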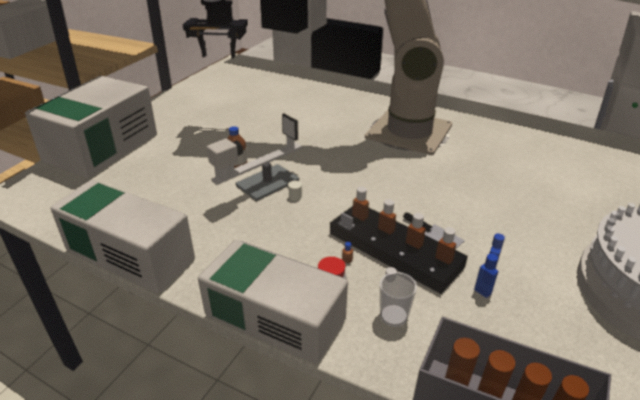

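View pics/top0.png

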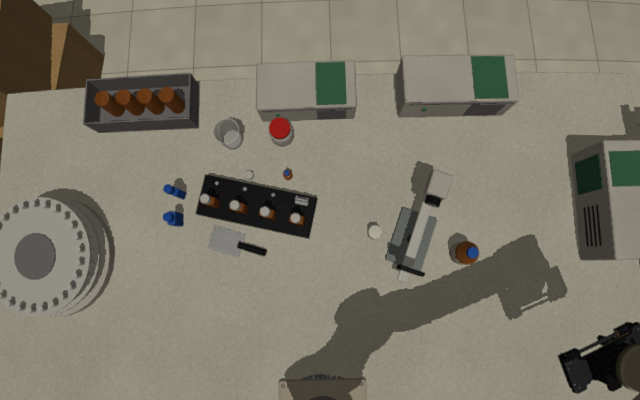

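The tray shows at about (257,207) in the top view and the station at about (415,225). The steel tab seems to be at (302,200), at the tray's right (−y) end. I'll enlarge both views.

```bash
cat > h.py <<'E'
import numpy as np, cv2
from scipy.spatial.transform import Rotation as R
from scipy.optimize import least_squares
from bench import r
def cam(n):
    c=r.camera_info(n); return c,R.from_quat(c["rotation"]).as_matrix()
def proj(n,P):
    c,M=cam(n); p=(np.atleast_2d(P)-c["origin"])@M; s=p[:,:2]/p[:,2:]
    s=s*(1+c["k1"]*(s**2).sum(1,keepdims=True)); return s*c["fx"]+[c["cx"],c["cy"]]
def ray(n,uv):
    c,M=cam(n); d=(np.atleast_2d(uv).astype(float)-[c["cx"],c["cy"]])/c["fx"]; s=d.copy()
    for _ in range(20): s=d/(1+c["k1"]*(s**2).sum(1,keepdims=True))
    return c["origin"],np.c_[s,np.ones(len(s))]@M.T
def at_z(n,uv,z):
    o,d=ray(n,uv); return o+d*((z-o[2])/d[:,2:])
E
python3 - <<'E'
import cv2
t=cv2.imread("pics/top0.png");s=cv2.imread("pics/scene0.png")
def crop(im,x,y,w,h,k,n): cv2.imwrite(n,cv2.resize(im[y:y+h,x:x+w],None,fx=k,fy=k,interpolation=cv2.INTER_CUBIC))
crop(t,190,165,135,80,5.9,"pics/c1.png");crop(t,380,160,80,130,4.5,"pics/c2.png")
crop(s,320,180,155,115,5,"pics/c3.png");crop(s,200,105,110,105,5.7,"pics/c4.png")
E
```

```text
(no output)
```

View pics/c1.png

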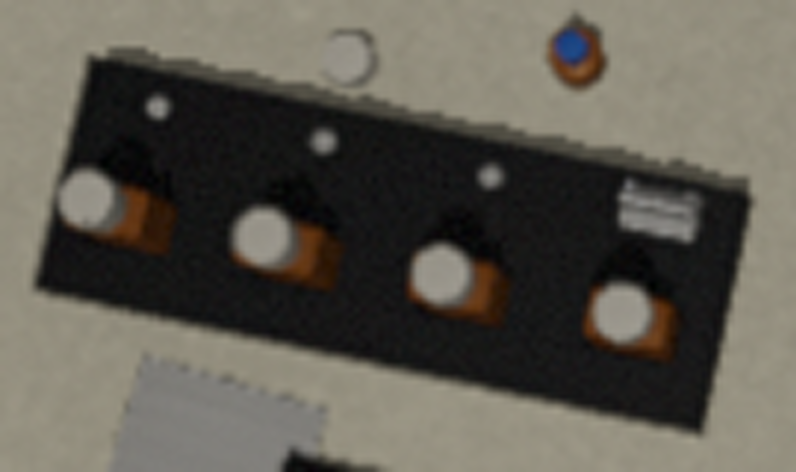

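View pics/c2.png

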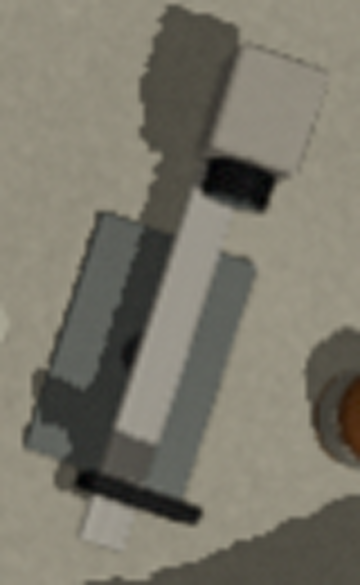

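View pics/c3.png

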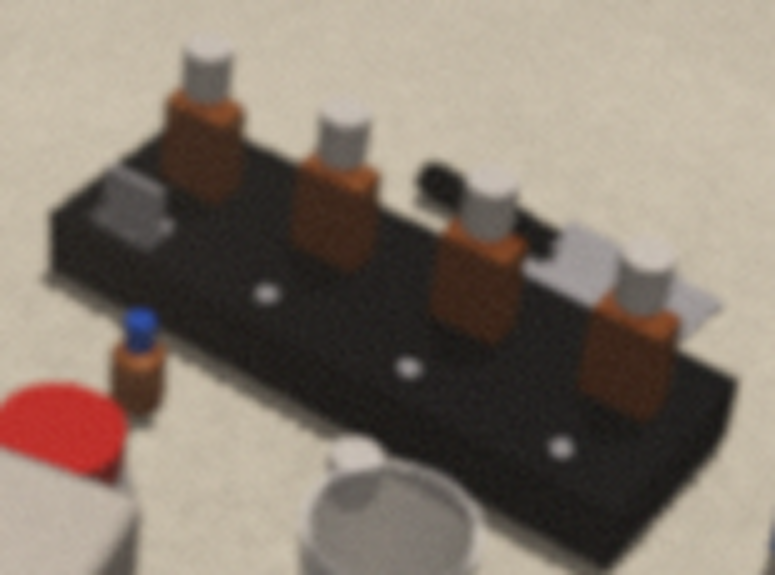

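View pics/c4.png

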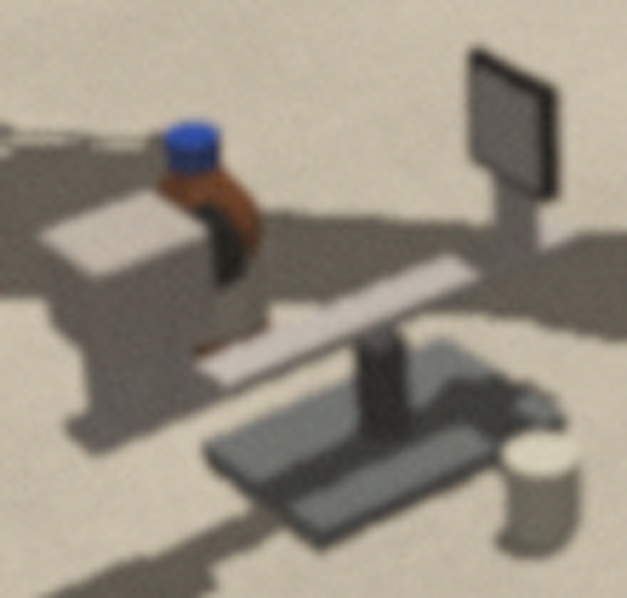

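Candidates in the top view, by cap: (205,199), (235,205), (265,212) and (296,218). The first three have flat plugs beside them. Only (296,218) has the upright finned tab beside it, at (302,200), and the scene crop agrees (tab at (346,221), left-end bottle). That makes it bottle1. The blue ones at (175,190) and (173,217) are decoys. Next I'll fit the tray and station poses.

```bash
cat > fit.py <<'E'
from h import *
f=lambda L,x,y,k:(np.array(L,float)+.5)/k-.5+[x,y]
c1=f([(90,58),(750,185),(705,432),(38,290),(158,107),(323,141),(490,176)],190,165,5.9)
T=np.array([(55,155,35),(55,-155,35),(-55,-155,35),(-55,155,35),(38,117,38),(38,39,38),(38,-39,38)])/1e3
c3=f([(268,293),(409,367),(561,447),(735,380),(52,215)],320,180,5)
S=np.array([(38,-39,38),(38,39,38),(38,117,38),(-55,155,35),(55,-155,35)])/1e3
def tr(p,P): c,s=np.cos(p[2]),np.sin(p[2]); return np.c_[P[:,0]*c-P[:,1]*s+p[0],P[:,0]*s+P[:,1]*c+p[1],P[:,2]]
q=least_squares(lambda p:np.r_[(proj("top",tr(p,T))-c1).ravel(),(proj("scene",tr(p,S))-c3).ravel()],[.5,.1,0])
print("tray",q.x,q.fun.round(1))
print("tray top only",least_squares(lambda p:(proj("top",tr(p,T))-c1).ravel(),[.5,.1,0]).x)
b=tr(q.x,np.array([(-.015,-.117,.010)]))[0];print("bottle1",b)
print("cap measured",at_z("top",f([(622,313)],190,165,5.9),.112),at_z("scene",f([(210,50)],320,180,5),.112))
# station: params x,y,yaw,h ; dz flag = relative to h
F=[("top",f([(85,470)],380,160,4.5),(-.08,.03,.03),1),("top",f([(203,512)],380,160,4.5),(-.08,-.03,.03),1),
("top",f([(100,212)],380,160,4.5),(.075,.05,.012),0),("top",f([(255,260)],380,160,4.5),(.075,-.05,.012),0),("top",f([(26,445)],380,160,4.5),(-.075,.05,.012),0),
("top",f([(236,202)],380,160,4.5),(.08,0,.019),1),
("scene",f([(472,50)],200,105,5.7),(-.08,-.03,.03),1),("scene",f([(547,88)],200,105,5.7),(-.08,.03,.03),1),("scene",f([(473,160)],200,105,5.7),(-.08,-.03,-.03),1),("scene",f([(545,197)],200,105,5.7),(-.08,.03,-.03),1),
("scene",f([(205,448)],200,105,5.7),(.075,-.05,.012),0),("scene",f([(322,535)],200,105,5.7),(.075,.05,.012),0),("scene",f([(443,342)],200,105,5.7),(-.075,-.05,.012),0)]
def res(p):
    o=[]
    for n,uv,P,fl in F:
        X=tr(p[:3],np.array([P])); X[:,2]+=fl*p[3]; o.append((proj(n,X)-uv)[0])
    return np.concatenate(o)
s=least_squares(res,[.5,-.2,-.2,.16],loss="soft_l1");print("station",s.x);print(res(s.x).reshape(-1,2).round(1).tolist())
for n in("scene","top"):
    im=cv2.resize(cv2.imread(f"pics/{n}0.png"),None,fx=4,fy=4,interpolation=cv2.INTER_CUBIC)
    def line(P,fl,p):
        X=tr(p[:3],np.array(P,float)); X[:,2]+=fl
        cv2.polylines(im,[np.round((proj(n,X)+.5)*4-.5).astype(int)],True,(0,255,0),1)
    h=s.x[3]
    line([(-.08,.03,.03),(-.08,-.03,.03),(-.08,-.03,-.03),(-.08,.03,-.03)],h,s.x)
    line([(-.14,.013,-.063),(-.14,-.013,-.063),(.14,-.013,-.063),(.14,.013,-.063)],h,s.x)
    line([(.08,.019*np.cos(a),.019*np.sin(a)) for a in np.linspace(0,6.28,30)],h,s.x)
    line([(.075,.05,.012),(.075,-.05,.012),(-.075,-.05,.012),(-.075,.05,.012)],0,s.x)
    for z in(.01,.08): line([(-.026,-.135,z),(-.026,-.099,z),(-.004,-.099,z),(-.004,-.135,z)],0,q.x)
    line([(-.015+.012*np.cos(a),-.117+.012*np.sin(a),.112) for a in np.linspace(0,6.28,30)],0,q.x)
    line(T[:4],0,q.x)
    x,y=(200,105) if n=="scene" else (270,160)
    cv2.imwrite(f"pics/o_{n}.png",im[y*4:y*4+560,x*4:x*4+780])
E
python3 fit.py
```

```text
tray [ 0.57614529  0.16179486 -0.23005385] [-0.8 -0.3 -0.1  0.8 -1.  -0.3 -1.4  0.2 -0.5  0.  -0.4 -0.1 -0.3 -0.2
 -1.1 -0.2 -0.6 -0.2 -0.5 -0.5  0.4 -0.8 -1.8 -0.6]
tray top only [ 0.57617982  0.1599546  -0.22649223]
bottle1 [0.53486098 0.05129778 0.01      ]
cap measured [[0.5333618 0.0507312 0.112    ]] [[0.53674155 0.05554893 0.112     ]]
station [ 0.47665239 -0.24728491 -0.36913754  0.14838033]
[[0.7, 0.2], [-0.9, -0.5], [-0.8, -0.4], [-0.1, 1.2], [-2.1, 0.8], [-0.2, -0.7], [-1.3, -0.7], [-0.3, 0.2], [-0.6, -0.4], [0.6, 1.1], [-1.1, -1.2], [-0.2, -0.6], [0.4, -1.7]]
```

View pics/o_scene.png

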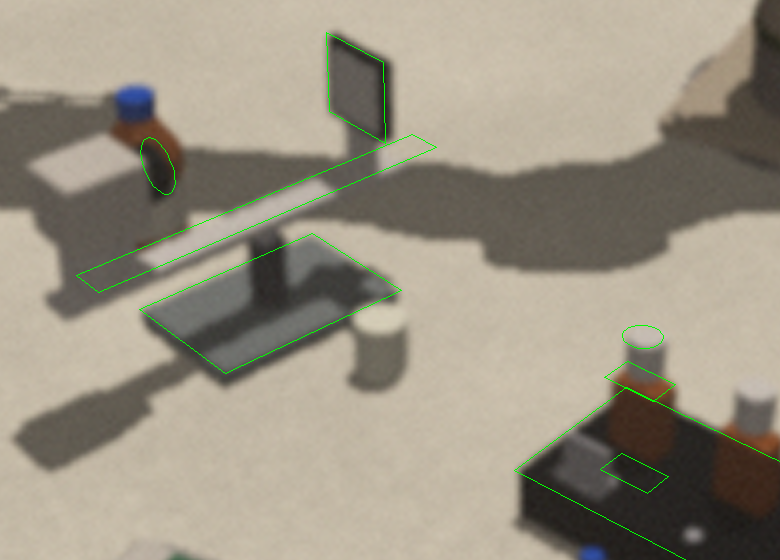

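View pics/o_top.png

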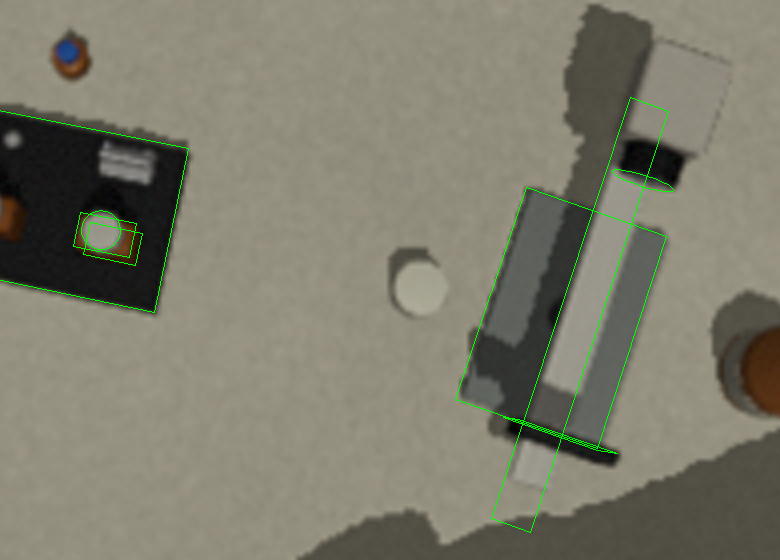

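The overlay matches the panel, lens, base and tray to about 3 mm. The beam isn't centred on the post, but that doesn't affect the focus. The plan is to grip the glass across the broad faces (tool x along tray x) with the fingers pre-closed to about 50 mm, so they clear the tab and the neighbouring bottles. Next I'll work out the first move.

```bash
cat > go.py <<'E'
import sys; from h import *
# usage: go.py x y z yaw
def rel(x,y,z,yaw):
    s=r.read_state(); R0=R.from_quat(s["eef_rot"])
    Rt=R.from_matrix(np.array([[np.cos(yaw),np.sin(yaw),0],[np.sin(yaw),-np.cos(yaw),0],[0,0,-1]]))
    d=R0.inv().apply(np.array([x,y,z])-s["ee_pos"])/.025
    w=np.degrees((R0.inv()*Rt).as_rotvec())/5
    return d.round(2).tolist(),w.round(2).tolist()
a=list(map(float,sys.argv[1:]))
for i in range(0,len(a),4): print(a[i:i+4],*rel(*a[i:i+4]))
s=r.read_state();print(s["time"],s["ee_pos"],s["ft_force"],s["width"],s["joint_positions"].round(2))
E
python3 go.py .208 -.589 .27 -1.231  .535 .051 .27 -.23  .535 .051 .2 -.23
```

```text
[0.208, -0.589, 0.27, -1.231] [-0.0, 0.01, -2.97] [0.0, 0.01, 0.0]
[0.535, 0.051, 0.27, -0.23] [-19.78, -20.86, -2.95] [-0.01, 0.01, -11.47]
[0.535, 0.051, 0.2, -0.23] [-19.78, -20.86, -0.15] [-0.01, 0.01, -11.47]
0.1 [ 0.20817091 -0.58891946  0.19573918] [ 0.92767504 -0.704505   -0.23836193] 0.08706480225660035 [ 1.21  0.33 -0.06  1.46  0.02  1.35 -0.09]
```

Emit:
carry_out([
  [[108, 0, 0, -1.5, 0, 0, 0], [108, 0, 0, -3, 0, 0, 0], [108, -2, -2.1, -3, 0, 0, -1.2], [108, -3.6, -3.8, -3, 0, 0, -2.1], [108, -5.2, -5.5, -3, 0, 0, -3], [108, -6.8, -7.2, -3, 0, 0, -4], [108, -8.4, -8.9, -3, 0, 0, -4.9], [108, -10, -10.6, -3, 0, 0, -5.8], [108, -11.6, -12.3, -3, 0, 0, -6.8], [108, -13.2, -14, -3, 0, 0, -7.7], [108, -14.8, -15.7, -3, 0, 0, -8.6], [108, -16.4, -17.4, -3, 0, 0, -9.5]],
], grip_force=20)

```text
time: 1.6
ee_pos: [0.4821, -0.0558, 0.2712]
eef_rot: [0.98, -0.199, -0.0, -0.0]
ft_force: [0.8, -0.2, 0.0]
width: 0.0503
```

```bash
python3 go.py .535 .052 .2 -.23
```

```text
[0.535, 0.052, 0.2, -0.23] [0.27, -4.79, 2.85] [-0.01, 0.01, -1.94]
1.6 [ 0.4820957  -0.05576755  0.27118   ] [ 0.79287204 -0.22882835  0.02495751] 0.05025367518284995 [ 0.65  0.03 -0.64  1.67  0.01  1.45 -0.38]
```

Emit:
carry_out([
  [[108, 0.15, -2.4, 0, 0, 0, -1], [108, 0.27, -4.79, 0, 0, 0, -1.94], [108, 0.27, -4.79, 2, 0, 0, -1.94], [108, 0.27, -4.79, 4, 0, 0, -1.94], [108, 0.27, -4.79, 5, 0, 0, -1.94], [108, 0.27, -4.79, 5, 0, 0, -1.94], [108, 0.27, -4.79, 5, 0, 0, -1.94]],
])

```text
time: 2.48
ee_pos: [0.5355, 0.0522, 0.1475]
eef_rot: [0.993, -0.115, 0.0, -0.001]
ft_force: [-0.1, -0.7, 0.6]
width: 0.05
```

```bash
python3 - <<'E'
from h import *
for n,x,y,w,h,k in(("top",230,150,110,100,5),("scene",310,110,130,120,4.5)):
    im=r.camera(n); cv2.imwrite(f"pics/a_{n}.png",cv2.resize(im[y:y+h,x:x+w],None,fx=k,fy=k,interpolation=cv2.INTER_CUBIC))
E
python3 go.py .535 .052 .049 -.23
```

```text
[0.535, 0.052, 0.049, -0.23] [-0.03, 0.02, 3.95] [-0.01, -0.02, -0.01]
2.575 [0.53570836 0.05210103 0.14773131] [ 0.20150359 -0.56550514  0.19659518] 0.050338013711779886 [ 0.47  0.25 -0.75  1.73  0.18  1.23 -0.55]
```

View pics/a_top.png

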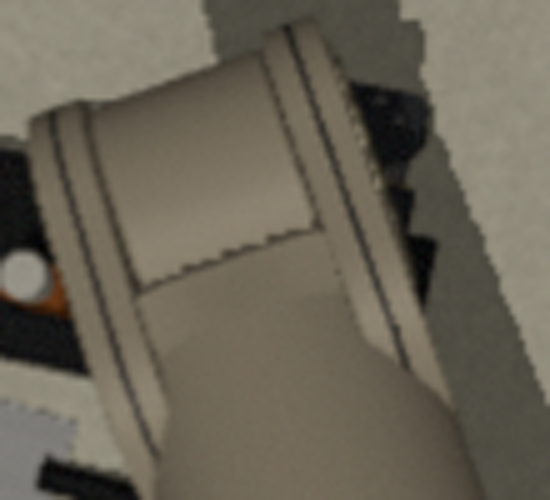

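View pics/a_scene.png

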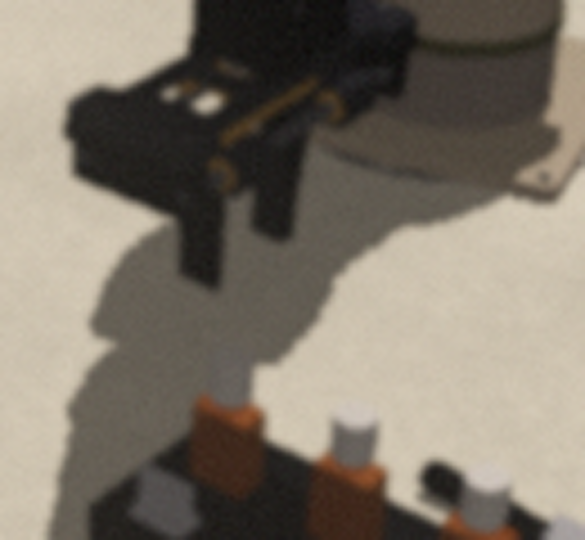

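The fingers (tips around (202,282) and (275,238) in the scene crop) straddle the marked bottle's cap at (232,352), with the tab at (165,500). I'll descend and close.

Emit:
carry_out([
  [[108, -0.03, 0.02, 1, 0, 0, 0], [108, -0.03, 0.02, 2, 0, 0, 0], [108, -0.03, 0.02, 3, 0, 0, 0], [108, -0.03, 0.02, 3.9, 0, 0, 0], [108, -0.03, 0.02, 3.9, 0, 0, 0]],
])

```text
time: 3.2
ee_pos: [0.5345, 0.0517, 0.0499]
eef_rot: [0.993, -0.115, 0.0, -0.0]
ft_force: [-0.3, -0.1, 0.3]
width: 0.0502
```

Emit:
carry_out([
  [[150, 0, 0, 0, 0, 0, 0], [165, 0, 0, 0, 0, 0, 0], [180, 0, 0, 0, 0, 0, 0], [195, 0, 0, 0, 0, 0, 0], [210, 0, 0, 0, 0, 0, 0], [225, 0, 0, 0, 0, 0, 0], [255, 0, 0, 0, 0, 0, 0], [255, 0, 0, 0, 0, 0, 0]],
], grip_force=20)

```text
time: 4.2
ee_pos: [0.5348, 0.0518, 0.0502]
eef_rot: [0.993, -0.115, 0.0, -0.0]
ft_force: [-1.0, -0.6, 5.0]
width: 0.0231
```

The opening of 23 mm fits the 22 mm glass (the cap would give 24 mm). Now I'll lift.

Emit:
carry_out([
  [[255, 0, 0, -0.5, 0, 0, 0], [255, 0, 0, -1.2, 0, 0, 0], [255, 0, 0, -2.2, 0, 0, 0], [255, 0, 0, -3.2, 0, 0, 0], [255, 0, 0, -4.2, 0, 0, 0], [255, 0, 0, -5.2, 0, 0, 0], [255, 0, 0, -6.2, 0, 0, 0], [255, 0, 0, -7.2, 0, 0, 0], [255, 0, 0, -7.9, 0, 0, 0], [255, 0, 0, -7.9, 0, 0, 0], [255, 0, 0, -7.9, 0, 0, 0]],
])

```text
time: 5.58
ee_pos: [0.5342, 0.0515, 0.2469]
eef_rot: [0.993, -0.115, -0.0, -0.0]
ft_force: [-0.2, 0.9, -1.3]
width: 0.0231
```

```bash
python3 - <<'E'
from h import *
for n in("scene",):
    im=r.camera(n); cv2.imwrite(f"pics/b_{n}.png",cv2.resize(im[50:300,200:500],None,fx=2.5,fy=2.5,interpolation=cv2.INTER_CUBIC))
E
python3 go.py .477 -.249 .245 -.365
```

```text
[0.477, -0.249, 0.245, -0.365] [0.52, 12.23, 0.06] [-0.01, 0.01, 1.54]
5.625 [0.53410268 0.05153051 0.2466473 ] [-1.02360234e-03  3.75708999e-01 -1.95228078e+00] 0.023414264320293005 [ 0.49  0.18 -0.76  1.58  0.13  1.42 -0.51]
```

View pics/b_scene.png

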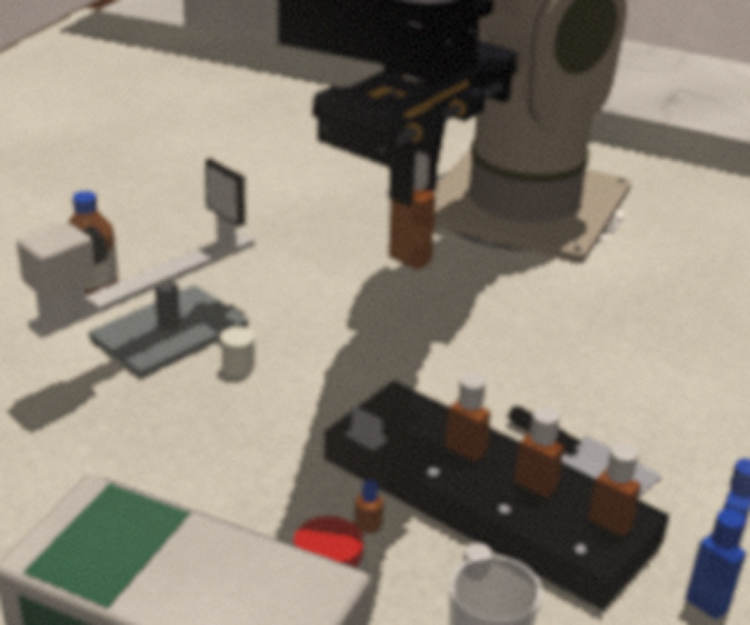

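The marked bottle is lifted and upright (body around (412,225)), and the other three still stand in the tray. I'll move it above the station, slowly.

Emit:
carry_out([
  [[255, 0.03, 0.6, 0, 0, 0, 0.1], [255, 0.08, 1.8, 0, 0, 0, 0.25], [255, 0.14, 3.2, 0, 0, 0, 0.4], [255, 0.2, 4.7, 0, 0, 0, 0.6], [255, 0.26, 6.2, 0, 0, 0, 0.8], [255, 0.33, 7.7, 0, 0, 0, 1], [255, 0.4, 9.2, 0, 0, 0, 1.2], [255, 0.45, 10.6, 0, 0, 0, 1.4], [255, 0.5, 11.7, 0, 0, 0, 1.54], [255, 0.52, 12.23, 0, 0, 0, 1.54], [255, 0.52, 12.23, 0, 0, 0, 1.54], [255, 0.52, 12.23, 0, 0, 0, 1.54]],
])

```text
time: 7.12
ee_pos: [0.4774, -0.2477, 0.2465]
eef_rot: [0.984, -0.18, -0.0, -0.001]
ft_force: [-0.1, 0.4, -0.7]
width: 0.0233
```

```bash
python3 - <<'E'
from h import *
for n,x,y,w,h,k in(("scene",190,20,150,170,3.5),("top",340,130,150,150,3.8)):
    im=r.camera(n); cv2.imwrite(f"pics/d_{n}.png",cv2.resize(im[y:y+h,x:x+w],None,fx=k,fy=k,interpolation=cv2.INTER_CUBIC))
E
python3 go.py .477 -.249 .153 -.365
```

```text
[0.477, -0.249, 0.153, -0.365] [0.01, 0.05, 3.74] [-0.01, 0.01, 0.02]
7.225 [ 0.47732907 -0.24781259  0.24656971] [ 0.40733674 -0.6171699  -0.86527213] 0.023561590977833353 [ 0.86  0.15 -0.52  1.59  0.08  1.42 -0.03]
```

View pics/d_scene.png

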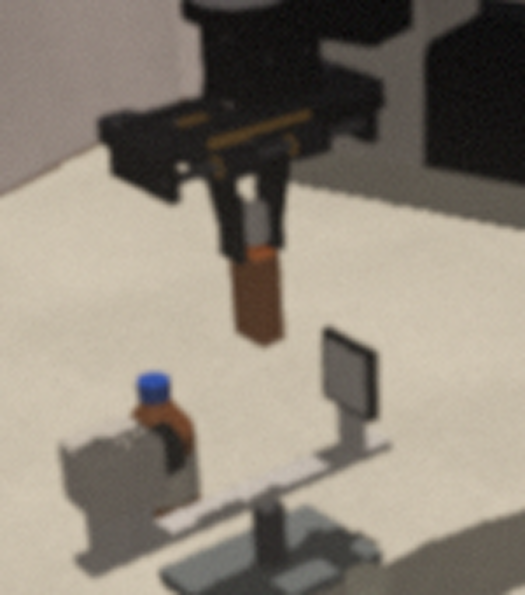

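View pics/d_top.png

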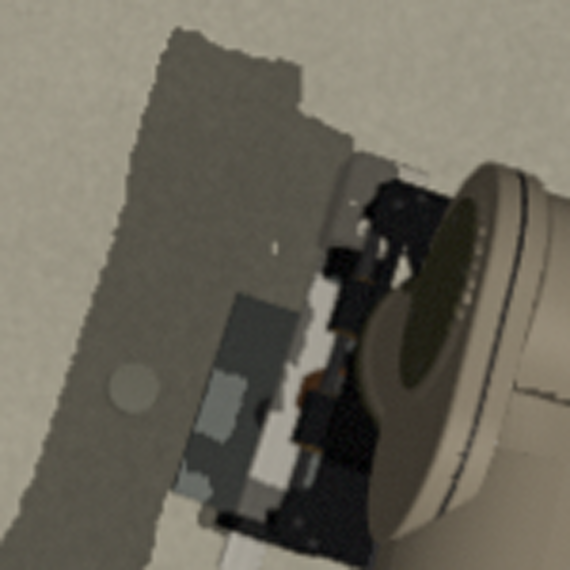

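The bottle (scene crop (258,300)) is above the gap between the lens (170,445) and the panel (350,372). I'll lower it straight down.

Emit:
carry_out([
  [[255, 0, 0, 0.4, 0, 0, 0], [255, 0, 0.05, 1, 0, 0, 0], [255, 0, 0.05, 1.6, 0, 0, 0], [255, 0, 0.05, 2.2, 0, 0, 0], [255, 0, 0.05, 2.8, 0, 0, 0], [255, 0, 0.05, 3.3, 0, 0, 0], [255, 0, 0.05, 3.75, 0, 0, 0], [255, 0, 0.05, 3.75, 0, 0, 0], [255, 0, 0.05, 3.75, 0, 0, 0], [255, 0, 0.05, 3.75, 0, 0, 0]],
])

```text
time: 8.48
ee_pos: [0.4772, -0.249, 0.1534]
eef_rot: [0.984, -0.18, 0.0, -0.0]
ft_force: [0.7, -0.5, -0.6]
width: 0.0233
```

```bash
python3 - <<'E'
from h import *
s=r.read_state(); p=s["ee_pos"]; yaw=2*np.arctan2(s["eef_rot"][1],s["eef_rot"][0])
b=p-[0,0,.040]; c,q=np.cos(yaw),np.sin(yaw)
def fr(o,y,P): return np.array([[o[0]+a*np.cos(y)-d*np.sin(y),o[1]+a*np.sin(y)+d*np.cos(y),o[2]+e] for a,d,e in P])
st=[.4767,-.2473,.1484]; sy=-.369
for n,x,y,w,h,k in(("scene",190,60,120,130,4.5),("top",370,150,110,130,4.5)):
    im=r.camera(n); im=cv2.resize(im[y:y+h,x:x+w],None,fx=k,fy=k,interpolation=cv2.INTER_CUBIC); cv2.imwrite(f"pics/e_{n}.png",im)
    L=lambda P,col:cv2.polylines(im,[np.round((proj(n,P)-[x,y]+.5)*k).astype(int)],True,col,1)
    for z in(0,.07): L(fr(b,yaw,[(.011,.018,z),(.011,-.018,z),(-.011,-.018,z),(-.011,.018,z)]),(0,255,0))
    L(fr(st,sy,[(-.08,.03,.03),(-.08,-.03,.03),(-.08,-.03,-.03),(-.08,.03,-.03)]),(255,255,0))
    L(fr(st,sy,[(.08,.019*np.cos(a),.019*np.sin(a)) for a in np.linspace(0,6.28,30)]),(255,255,0))
    L(fr(st,sy,[(.08,0,0),(-.08,0,0)]),(0,0,255))
    cv2.imwrite(f"pics/eo_{n}.png",im)
print(s["time"],p,yaw,s["width"],s["ft_force"])
E
```

```text
8.475 [ 0.47718869 -0.24901145  0.1533868 ] -0.3629439753418176 0.023268280366161364 [ 0.73749932 -0.4822147  -0.56605778]
```

View pics/eo_scene.png

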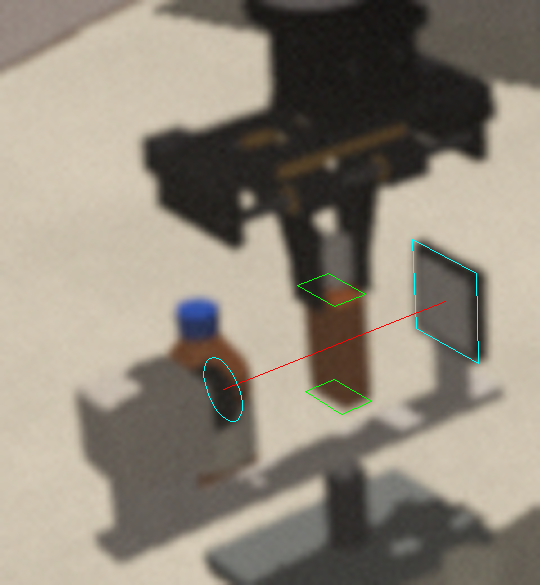

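View pics/e_scene.png

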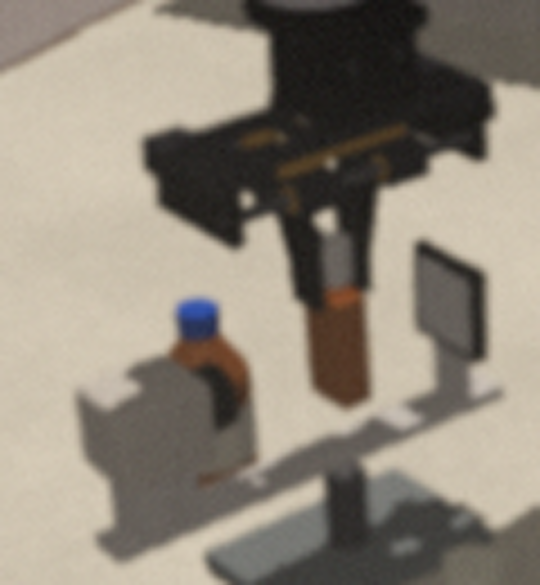

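View pics/eo_top.png

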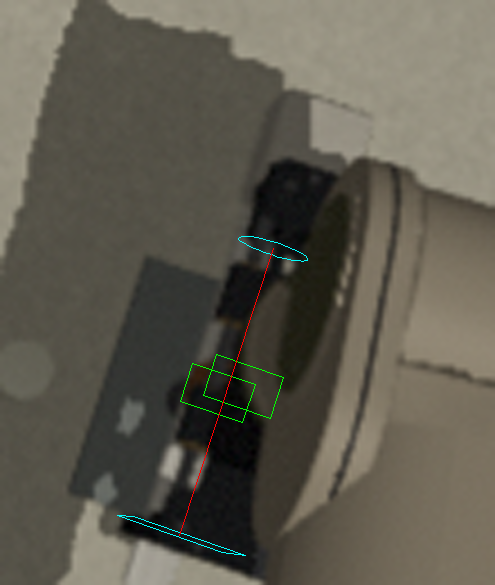

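The held bottle's midpoint in the crop (about (337,344)) lies on the lens–panel axis (at y≈345 there), halfway between lens and panel, and its outline matches the prediction to about 1.5 px (3 mm). It clears the beam. I'll settle briefly, check the rest of the scene and hand in.

Emit:
carry_out([
  [[255, 0, 0, 0, 0, 0, 0], [255, 0, 0, 0, 0, 0, 0], [255, 0, 0, 0, 0, 0, 0], [255, 0, 0, 0, 0, 0, 0]],
])

```text
time: 9.07
ee_pos: [0.4771, -0.249, 0.1532]
eef_rot: [0.984, -0.18, -0.0, -0.0]
ft_force: [-0.4, 0.1, -1.3]
width: 0.0233
```

```bash
python3 - <<'E'
from h import *
cv2.imwrite("pics/f.png",r.camera("scene"))
s=r.read_state();print(s["time"],s["ee_pos"],s["eef_rot"],s["width"],abs(s["joint_vel"]).max(),s["ft_force"])
E
```

```text
9.125 [ 0.4770725  -0.248986    0.15323547] [ 9.83579095e-01 -1.80477393e-01 -4.39610854e-05 -2.69871297e-04] 0.022870276282304446 0.002007255595679083 [-0.15896636 -0.79891262 -1.3008774 ]
```

View pics/f.png

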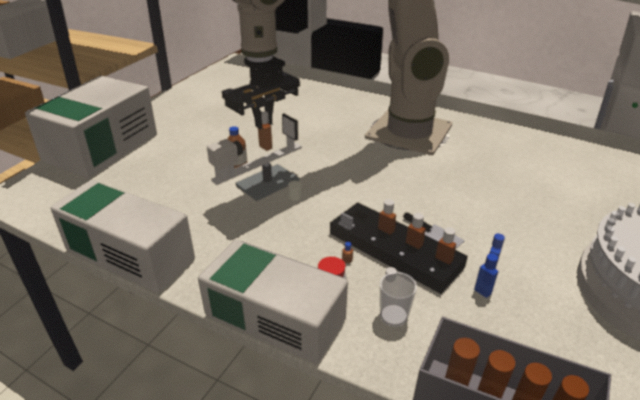

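The bottle is held still between lens and panel (265,136), and the other three and the bystanders are where they started.

```bash
python3 -c "
from bench import r; print(r.close_job())"
```

```text
the job is handed in; nothing more can be done
None
```

I took bottle1, the one beside the steel tab at the tray's −y end, and handed the job in with it held upright at the focus. No verdict was reported.

- **Grasp:** I gripped it by the glass across its broad faces at 20 N. The opening read about 23 mm, which fits the 22 mm glass.
- **Position:** In the last scene image, the middle of the body lies on the lens–panel axis, about midway between lens and panel. Its outline is within about 1.5 px (3 mm) of where I predicted it. The top camera could not confirm this because the arm blocked its view.
- **Angle:** The tool's yaw is −0.363 rad against a fitted station yaw of −0.369 rad, so the broad face should be square to the lens.
- **At rest:** Joint speeds were about 0.002 rad/s and the wrist force about 1.5 N. The clock stood at about 9 s.
- **Everything else:** The other three bottles and the bystanders look unmoved.

**Disagreements:** The beam is not centred on the post as I first drew it, about 26 mm off along its length. I measured the focus from the lens, panel and base instead, so this did not affect the placing. In the top view, the lens and panel sat up to about 3 mm from the fit, so I shifted the target about 2 mm towards −y; all of this is well inside the 15 mm allowed.

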